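# Tip the red-capped sample tube over the reading tile

### The job

Check the red-capped sample tube for clots: draw it straight up out of the rack, carry it over the white reading tile, and there tip it to about 45 degrees from upright, lying along the tile's length with its bottom end lower and toward the black bar. Keep it raised about 10 cm above the middle of the tile and finish the program still holding it. Leave the purple-capped tubes in the rack, and do not disturb the dropper bottle and the sample cup.

Things in the scene. Friction and masses are not known exactly. Their poses are not given: they have to be found in the camera images.
- red_tube: sample tube with a red cap, loose, 11 to 20 g, standing upright in a slot of the rack, 76 mm long: clear tube 12 mm in diameter from the bottom to 62 mm up, then the cap, 16 mm in diameter and 14 mm long. Origin at the centre of its bottom end, z along the tube toward the cap. In the rack its bottom is 3 mm and its cap 65 to 79 mm above the worktop, so only the cap stands out of the rack; grip the cap. It has a few mm of play in the slot and may lean slightly
- red_tube_centre (a point): centre of the red-capped tube, 38 mm above its bottom; z along the tube toward the cap
- red_tube_cap (a point): middle of the red cap, 69 mm above the tube's bottom; z along the tube toward the cap's top
- red_tube_bottom (a point): centre of the bottom end of the red-capped tube
- rack: clear white tube rack, fixed to the worktop, 56 (x) x 140 (y) x 61 mm high, origin at the centre of its underside, z up. Two rows of six slots, rows at x = -12 and +12 mm; slots at y = -58.5, -34.5, -11.5, 11.5, 34.5, 58.5 mm, each 18 (x) x 15 (y) mm. Slot plates end 58 mm up, the two end walls (at y = -70 and +70 mm) 61 mm up. The three tubes stand at least 46 mm apart along y, so the cap is free on both sides along the rack's x
- tile: white reading tile in a grey frame, fixed to the worktop, 160 (x) x 100 (y) x 9 mm high, origin at the centre of its underside, z up; a black bar runs across it near its +x end (the end away from the robot), two screw heads at its -x end
- purple_tube_a_centre (a point): centre (38 mm above the bottom) of a purple-capped tube of the same size, loose in the rack; stays there
- purple_tube_b_centre (a point): centre (38 mm above the bottom) of the other purple-capped tube, loose in the rack; stays there
- dropper_centre (a point): centre of a small white and clear dropper bottle, 26 mm in diameter, 70 mm high, loose, standing on the worktop in front of the gap between rack and tile; leave alone
- cup_centre (a point): centre of a sample cup with a red lid, 61 mm in diameter, 68 mm high, loose, standing further back; leave alone

How it is judged:
By the outcome, as a careful person would: the job done as asked, in the order asked, and still so for the second after the job is handed in, while the arm keeps its last pose, push and grip.
It also fails if it takes over 32 s, if anything falls off the work surface, if the arm or the gripper's body presses on something with over 40 N, if the wrist force passes 120 N, or if a joint passes its speed limit or range.

### The arm

A 7-joint arm with a two-finger parallel gripper is mounted at the origin on a cart in front of the work surface, level with it; the furniture and walls round the work are solid. World frame = base frame: x ahead of the robot, y to its left, z up, the work surface at z = 0. Lengths are in m, angles in rad, forces in N, time in s.
With the tool pointing down it reaches from about 0.4 to 0.75 m from the base axis. Payload 19.5 kg.
Tool frame: the origin (TCP) lies at the very end of the fingers, on their centre line; the grasp point (between the pads) lies 19 mm behind it; z points along the fingers, y is the line along which they close (so a half turn about z gives the same grasp; the last joint's range is limited). The gripper opens to 85 mm and grips with 20 to 120 N. Pads are 22 mm wide; open, the fingers measure 114 mm over their backs; the gripper's body (76 mm by 85 mm) begins 54 mm behind the grasp point. The pads swing forward as they close: fully open they stand 13 mm farther back than shut.
Start: joints at [1.063, 0.707, -0.028, 1.485, 0.022, 0.951, -0.075], TCP at [0.258, -0.514, 0.197] pointing down, gripper open.
Joint ranges: [-2.71, 2.71], [-0.32, 2.16], [-1.57, 1.52], [0, 2.45], [-1.46, 4.6], [0, 2.02], [-2.83, 2.83]. Speed limits (rad/s): [1.89, 1.89, 2.57, 2.57, 3.01, 3.01, 3.01].

### API

Orientations are given as a unit quaternion [w, x, y, z].
In Python, from plant import monitor, optics, bot gives the robot as it stands.
- The arm moves only by the tool arm_command, never from a script. Its arguments are lists of equal length, an entry for each row: "travel": the shift along the tool's x, y, z in units of 40 mm (1.0 is 40 mm), a list of three; "yaw": the turn about the tool's z in units of 5 degrees (1.0 is 5 degrees). A call has 1 to 5 rows; each row shifts and turns the commanded pose from where the row before left it, along the tool's axes as they then stand; what a row does not reach is not made up. A row lasts 1/12 s, in which the tool goes at most 41.7 mm and 7.16 degrees, less where a joint would pass 70% of its speed; a pose out of reach is approached as far as the arm can. A call is refused whole if a number of a shift passes 1 or a number of a turn 1, either way. A call with a gripper value outside its range is refused whole. "gripper" is the finger opening in mm, from 0 to 85.4, set as the call begins (left out, the last holds). The fingers move at their own pace and stop on an object; "squeeze" is the grip in N (left out, the last holds). Time passes only in rows, so rows that do not move let the fingers close. It gives the time, the measured TCP pose, the force, the opening and the grip force at its end, in the units of the state.
- monitor.state(): the state, without advancing time (a new reading comes with each control period).
- optics.snapshot(name): name is "side" or "top" or "wrist"; returns (picture, depth): 384x512x3 uint8, blue, green, red; 384x512 float32, m along the optical axis (not along the pixel's ray), 0 where there is no reading.
- optics.camera_model(name): a dict with "fx", "fy", "cx", "cy" (pixels), "R" (3x3) and "t" (3): a world point X has camera coordinates R X + t; the wrist camera has in their place "T_tool_cam" (4x4, takes a point from camera to tool coordinates, whose origin is the TCP and whose axes are the flange's). Camera axes: x right, y down, z forward; pixel columns grow to the right and rows downward; lengths in m; the calibration is good to about 2 mm. The wrist camera is an equidistant fisheye: a pixel r from the principal point sees the ray r / f radians off the axis. A picture is of the moment at which its call begins: read the wrist's pose just before it. camera_model takes no time and is no camera call.
- bot.sign_off(): hands the job in; it is judged then, once.
The state is a dict: "time": time; "joint_pos": joint angles; "dq": joint speeds; "joint_efforts": joint torques, N m; "tool_pos": TCP position; "tcp_rot": TCP orientation; "force": force on the tool from outside, world axes, zero at the start; "moment": the same for the moment, N m; "finger_gap": finger opening in m; "grip_force": force on a finger pad.
Only numpy, scipy, OpenCV 4.12 (cv2) and the standard library are available. Lean on these libraries where they do the work, as an engineer would, in place of code of your own. Each camera call takes 0.05 s, during which the arm holds its last target. There are 200 camera calls.

## Working session

There is one attempt and no reset: what is moved stays moved. The work goes in short steps, Python scripts to look and compute and a tool call to move; the robot and the scene stay as the last step left them, time stands still between calls to the robot, and variables do not carry over. Pictures are saved under pics/ and viewed, at most 10 in all, crops included, and the job is handed in when it is done.

Besides the shell and the picture viewer there is one more tool, called after "Request:" as name([rows], argument=value, ...), one row to a line, values as JSON. arm_command: Moves the arm, as the interface text tells. Its arguments: {"type":"object","properties":{"travel":{"type":"array","items":{"type":"array","items":{"type":"number"}}},"yaw":{"type":"array","items":{"type":"number"}},"gripper":{"type":"number"},"squeeze":{"type":"number"}},"required":["travel","yaw"]}

```bash
mkdir -p pics; ls; cat > h.py <<'E'
import numpy as np, cv2
from plant import monitor, optics, bot
from scipy.spatial.transform import Rotation as Ro
def rot(q): return Ro.from_quat([q[1],q[2],q[3],q[0]]).as_matrix()
def ray_plane(m,u,v,z):
    R=np.array(m["R"]);t=np.array(m["t"]);c=-R.T@t
    d=R.T@np.array([(u-m["cx"])/m["fx"],(v-m["cy"])/m["fy"],1.]); return c+d*(z-c[2])/d[2]
def cloud(m,d):
    v,u=np.indices(d.shape);P=np.stack([(u-m["cx"])/m["fx"]*d,(v-m["cy"])/m["fy"]*d,d],-1)
    return (P-np.array(m["t"]))@np.array(m["R"])
E
python3 - <<'E'
from h import *
s=monitor.state();print({k:np.round(v,3) for k,v in s.items()});print(np.round(rot(s["tcp_rot"]),3))
for n in("top","side"):
    p,d=optics.snapshot(n);np.savez(f"pics/{n}0.npz",p=p,d=d);cv2.imwrite(f"pics/{n}0.png",p)
    m=optics.camera_model(n);R=np.array(m["R"]);print(n,m["fx"],-R.T@np.array(m["t"]),np.round(R,2).tolist(),(d==0).mean())
E
```

```text
pics
{'time': np.float64(0.0), 'joint_pos': array([ 1.063,  0.707, -0.028,  1.485,  0.022,  0.951, -0.075]), 'dq': array([ 0.001, -0.   , -0.   ,  0.   , -0.002, -0.001,  0.001]), 'joint_efforts': array([ 0.0000e+00, -8.8320e+01,  1.2350e+00, -2.3616e+01,  1.7000e-02,
        7.0000e-03,  0.0000e+00]), 'tool_pos': array([ 0.258, -0.513,  0.197]), 'tcp_rot': array([-0.001,  0.973,  0.231, -0.   ]), 'force': array([ 0.847,  0.073, -0.46 ]), 'moment': array([-0.006, -0.002, -0.011]), 'grip_force': np.float64(0.0), 'finger_gap': np.float64(0.085)}
[[ 0.893  0.449 -0.001]
 [ 0.449 -0.893  0.001]
 [-0.    -0.001 -1.   ]]
top 407.15357705865944 [ 0.52947773 -0.02445042  0.93198164] [[-0.02, -1.0, -0.0], [-1.0, 0.02, -0.07], [0.07, 0.0, -1.0]] 0.0040130615234375
side 483.9546444408719 [0.58471062 0.68455496 0.64861455] [[-1.0, -0.04, 0.01], [-0.03, 0.64, -0.77], [0.03, -0.77, -0.64]] 0.0040740966796875
```

View pics/top0.png

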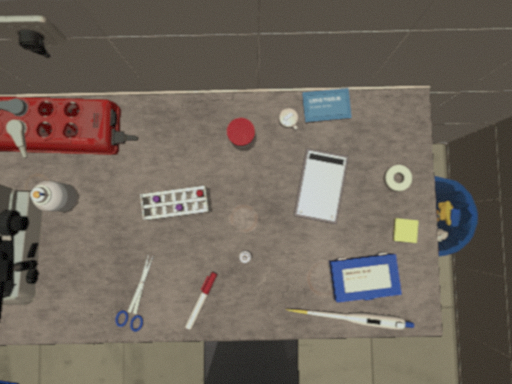

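View pics/side0.png

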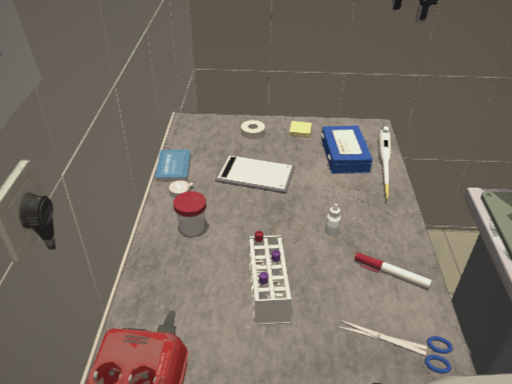

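```bash
python3 - <<'E'
from h import *
M={n:optics.camera_model(n) for n in("top","side")}
for n,box in(("top",(185,185,215,203)),("side",(245,225,272,246))):
    f=np.load(f"pics/{n}0.npz");p=f["p"];h=cv2.cvtColor(p,cv2.COLOR_BGR2HSV);x0,y0,x1,y1=box
    k=((h[...,0]<10)|(h[...,0]>170))&(h[...,1]>120);mm=np.zeros(k.shape,bool);mm[y0:y1,x0:x1]=k[y0:y1,x0:x1]
    v,u=np.nonzero(mm);P=cloud(M[n],f["d"])[mm]
    print(n,"red",len(u),u.mean(),v.mean(),"plane",ray_plane(M[n],u.mean(),v.mean(),.079 if n=="top" else .074),np.median(P,0),P[:,2].max())
f=np.load("pics/top0.npz");p=f["p"];C=cloud(M["top"],f["d"])
hh=cv2.cvtColor(p,cv2.COLOR_BGR2HSV)
def rect(mask,box,z,name):
    x0,y0,x1,y1=box;k=np.zeros(mask.shape,np.uint8);k[y0:y1,x0:x1]=mask[y0:y1,x0:x1]
    v,u=np.nonzero(k);W=np.array([ray_plane(M["top"],a,b,z)[:2] for a,b in zip(u,v)],np.float32)
    print(name,len(u),cv2.minAreaRect(W),np.median(C[k>0],0))
rect(C[...,2]>.045,(130,180,215,225),.061,"rack")
rect((hh[...,2]>130)&(hh[...,1]<50),(290,140,355,230),.009,"tile white")
rect(hh[...,2]<60,(300,145,350,170),.009,"bar")
rect(C[...,2]>.03,(225,240,265,275),.06,"dropper")
rect(C[...,2]>.03,(220,110,265,150),.068,"cup")
rect((hh[...,0]>115)&(hh[...,0]<150)&(hh[...,1]>70),(145,190,170,208),.079,"purpA")
rect((hh[...,0]>115)&(hh[...,0]<150)&(hh[...,1]>70),(170,200,192,215),.079,"purpB")
E
```

```text
top red 29 199.58620689655172 192.86206896551724 plane [0.59349389 0.08983099 0.079     ] [0.59349368 0.08983169 0.07621872] 0.07966537062470712
side red 68 258.55882352941177 235.58823529411765 plane [0.59540023 0.09505505 0.074     ] [0.59488304 0.09666635 0.07483417] 0.648614546372853
rack 1141 ((0.5775059461593628, 0.14198662340641022), (0.1528782844543457, 0.08369579166173935), 88.77859497070312) [0.57682011 0.14599067 0.05716866]
tile white 3525 ((0.6124899983406067, -0.17969951033592224), (0.1457967460155487, 0.20390954613685608), 88.41426086425781) [ 0.59848653 -0.17766225  0.00699105]
bar 88 ((0.6707413792610168, -0.19073663651943207), (0.07057102769613266, 0.006787905469536781), 77.31014251708984) [ 0.67037359 -0.19099897  0.00821115]
dropper 119 ((0.44769108295440674, -0.008200187236070633), (0.06458689272403717, 0.06067817658185959), 50.98402404785156) [ 0.4576688  -0.00263517  0.0537893 ]
cup 640 ((0.7236469984054565, 0.004808317869901657), (0.062568299472332, 0.0678085908293724), 15.115777015686035) [7.25313859e-01 7.15690106e-04 6.67832051e-02]
purpA 27 ((0.5836007595062256, 0.18154478073120117), (0.01049917284399271, 0.010321052744984627), 44.26144790649414) [0.58287764 0.18259398 0.07590877]
purpB 26 ((0.5647293925285339, 0.1344030648469925), (0.010572118684649467, 0.008388478308916092), 88.77225494384766) [0.56492149 0.13401455 0.07635016]
```

Request:
arm_command([
  [0,0,0],
  [0,0,0],
  [0,0,0],
  [0,0,0],
  [0,0,0],
], yaw=[-1,-1,-1,-1,-1], gripper=45, squeeze=20)

```text
time: 0.52
tool_pos: [0.2582, -0.5136, 0.1969]
tcp_rot: [-0.0, 0.899, 0.438, -0.0]
force: [0.1, -0.2, 0.5]
finger_gap: 0.0451
grip_force: 0.0
```

Request:
arm_command([
  [0,0,0],
  [0,0,0],
  [0,0,0],
  [0,0,0],
  [0,0,0],
], yaw=[-1,-1,-1,-1,-1])

```text
time: 0.93
tool_pos: [0.2581, -0.5136, 0.1969]
tcp_rot: [-0.0, 0.783, 0.622, 0.0]
force: [0.0, -0.7, -1.0]
finger_gap: 0.0452
grip_force: 0.0
```

Request:
arm_command([
  [0,0,0],
  [0,0,0],
  [0,0,0],
  [0,0,0],
], yaw=[-1,-1,-1,-1])

```text
time: 1.27
tool_pos: [0.2581, -0.5136, 0.1969]
tcp_rot: [-0.0, 0.663, 0.749, 0.0]
force: [0.7, -0.5, 0.1]
finger_gap: 0.0452
grip_force: 0.0
```

Request:
arm_command([
  [0.7,0.5,0],
  [0.7,0.5,0],
  [0.7,0.5,0],
  [0.7,0.5,0],
  [0.7,0.5,0],
], yaw=[0,0,0,0,0])

```text
time: 1.68
tool_pos: [0.3416, -0.3615, 0.1971]
tcp_rot: [-0.0, 0.665, 0.747, 0.0]
force: [0.9, -1.1, -0.1]
finger_gap: 0.0446
grip_force: 0.0
```

```bash
python3 - <<'E'
from h import *
m=optics.camera_model("top");f=np.load("pics/top0.npz");hh=cv2.cvtColor(f["p"],cv2.COLOR_BGR2HSV)
k=((hh[...,2]>150)&(hh[...,1]<50)).astype(np.uint8);k[:140]=0;k[230:]=0;k[:,:290]=0;k[:,355:]=0
c=max(cv2.findContours(k,0,2)[0],key=cv2.contourArea);b=cv2.boxPoints(cv2.minAreaRect(c))
W=np.array([ray_plane(m,a,q,.009)[:2] for a,q in b]);print(W,W.mean(0),[np.linalg.norm(W[i]-W[i-1]) for i in range(4)])
e=[W[i]-W[i-1] for i in range(4)];print([np.degrees(np.arctan2(x[1],x[0])) for x in e])
E
```

```text
[[ 0.54561256 -0.11728197]
 [ 0.69322133 -0.14933646]
 [ 0.67424226 -0.23856371]
 [ 0.52708406 -0.20557661]] [ 0.61004005 -0.17768969] [np.float64(0.09021777904481196), np.float64(0.15104912906447346), np.float64(0.09122338938610162), np.float64(0.1508100903287425)]
[np.float64(78.14853495619683), np.float64(-12.252033523430338), np.float64(-102.00813078883776), np.float64(167.3653884584088)]
```

Request:
arm_command([
  [0.7,0.5,0],
  [0.7,0.5,0],
  [0.7,0.5,0],
  [0.7,0.5,0],
  [0.7,0.5,0],
], yaw=[0,0,0,0,0])

```text
time: 2.1
tool_pos: [0.4247, -0.2108, 0.1971]
tcp_rot: [-0.0, 0.665, 0.747, -0.0]
force: [0.6, -1.0, 0.7]
finger_gap: 0.0449
grip_force: 0.0
```

Request:
arm_command([
  [0.7,0.5,0],
  [0.7,0.5,0],
  [0.7,0.5,0],
  [0.7,0.5,0],
  [0.7,0.5,0],
], yaw=[0,0,0,0,0])

```text
time: 2.52
tool_pos: [0.5077, -0.06, 0.1971]
tcp_rot: [-0.0, 0.665, 0.747, -0.0]
force: [1.3, -0.3, 0.3]
finger_gap: 0.045
grip_force: 0.0
```

Request:
arm_command([
  [0.7,0.5,0],
  [0.7,0.5,0],
  [0.7,0.5,0],
  [0.5,0.5,0.5],
  [0,0,0.5],
], yaw=[0,0,0,0,0])

```text
time: 2.93
tool_pos: [0.5767, 0.0566, 0.1566]
tcp_rot: [-0.0, 0.663, 0.749, 0.002]
force: [-0.8, 0.5, -1.5]
finger_gap: 0.045
grip_force: 0.0
```

```bash
python3 - <<'E'
from h import *
m=optics.camera_model("wrist");print({k:np.round(v,3).tolist() for k,v in m.items()})
s=monitor.state();p,d=optics.snapshot("wrist");np.savez("pics/w1.npz",p=p,d=d,pos=s["tool_pos"],q=s["tcp_rot"]);cv2.imwrite("pics/w1.png",p);print(s["tool_pos"],s["tcp_rot"],s["joint_pos"])
E
```

```text
{'fx': 297.319, 'fy': 297.319, 'cx': 254.19, 'cy': 194.235, 'T_tool_cam': [[-0.001, -0.955, -0.296, 0.076], [1.0, -0.002, 0.001, -0.001], [-0.002, -0.296, 0.955, -0.176], [0.0, 0.0, 0.0, 1.0]]}
[0.57667064 0.05662049 0.15657068] [-2.37860426e-04  6.62767438e-01  7.48823043e-01  1.82097170e-03] [-0.01008159  0.76929449 -0.28285529  1.52185427  0.25055801  0.8835798
 -0.2545851 ]
```

View pics/w1.png

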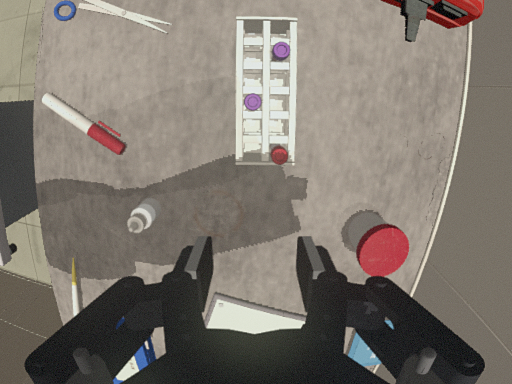

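```bash
cat >> h.py <<'E'
def wray(m,u,v,pos,q,z):
    a=np.array([u-m["cx"],v-m["cy"]]);r=np.hypot(*a);th=r/m["fx"]
    d=np.r_[np.sin(th)*a/r,np.cos(th)];T=np.array(m["T_tool_cam"]);R=rot(q)
    c=R@T[:3,3]+pos;d=R@T[:3,:3]@d;return c+d*(z-c[2])/d[2]
E
python3 - <<'E'
from h import *
m=optics.camera_model("wrist");f=np.load("pics/w1.npz");p=f["p"];h=cv2.cvtColor(p,cv2.COLOR_BGR2HSV)
k=np.zeros(p.shape[:2],bool);K=((h[...,0]<10)|(h[...,0]>170))&(h[...,1]>120);k[140:170,265:298]=K[140:170,265:298]
v,u=np.nonzero(k);print(len(u),u.min(),u.max(),v.min(),v.max())
c=wray(m,(u.min()+u.max())/2,(v.min()+v.max())/2,f["pos"],f["q"],.075);R=rot(f["q"])
print("cap",c,"tool delta units",R.T@(c-f["pos"])/.04)
for a,b,z in((281,50,.079),(252,102,.079),(236,163,.061),(296,163,.061),(237,18,.061),(298,18,.061)):
    print(wray(m,a,b,f["pos"],f["q"],z))
E
```

```text
165 272 286 148 163
cap [0.59400004 0.09091052 0.075     ] tool delta units [0.79262121 0.52923896 2.04275278]
[0.58356631 0.18240386 0.079     ]
[0.56486484 0.13445474 0.079     ]
[0.55669638 0.07686281 0.061     ]
[0.61240181 0.08372005 0.061     ]
[0.54179351 0.21193508 0.061     ]
[0.59657919 0.21965819 0.061     ]
```

Request:
arm_command([
  [0.8,0.53,0],
  [0,0,0.8],
  [0,0,0.8],
  [0,0,0.4],
  [0,0,0.2],
], yaw=[0,0,0,0,0])

```text
time: 3.4
tool_pos: [0.5908, 0.0843, 0.0673]
tcp_rot: [-0.001, 0.665, 0.747, -0.001]
force: [0.0, -0.4, -0.2]
finger_gap: 0.0449
grip_force: 0.0
```

Request:
arm_command([
  [0,0,0.1],
  [0,0,0],
  [0,0,0],
], yaw=[0,0,0])

```text
time: 3.65
tool_pos: [0.5925, 0.0851, 0.0664]
tcp_rot: [0.0, 0.665, 0.747, 0.001]
force: [-0.4, 0.2, 0.6]
finger_gap: 0.0447
grip_force: 0.0
```

```bash
python3 - <<'E'
from h import *
s=monitor.state();p,d=optics.snapshot("wrist");cv2.imwrite("pics/w2.png",p);print(s["tool_pos"],s["force"])
E
```

```text
[0.59249852 0.08505677 0.06638918] [-0.42800353  0.24260469  0.58999844]
```

View pics/w2.png

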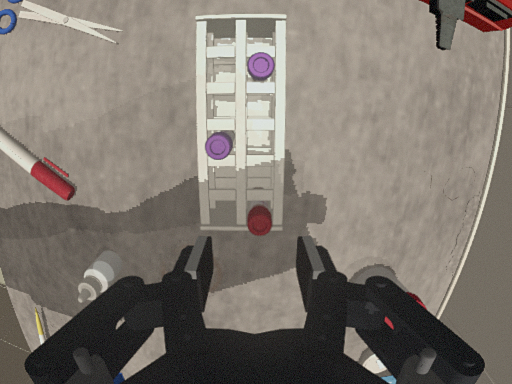

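```bash
python3 - <<'E'
from h import *
m=optics.camera_model("wrist");p=cv2.imread("pics/w2.png");h=cv2.cvtColor(p,cv2.COLOR_BGR2HSV);s=monitor.state()
k=np.zeros(p.shape[:2],bool);K=((h[...,0]<10)|(h[...,0]>170))&(h[...,1]>120);k[195:245,240:280]=K[195:245,240:280]
v,u=np.nonzero(k);print(u.min(),u.max(),v.min(),v.max())
R=rot(s["tcp_rot"]);P=s["tool_pos"];print(P)
# cap silhouette: top edge far side at z=.079 row vmin; near side row vmax at z=.065 or .079
for a,b,z in(((u.min()+u.max())/2,v.min(),.079),((u.min()+u.max())/2,v.max(),.065),((u.min()+u.max())/2,v.max(),.079)):
    c=wray(m,a,b,P,s["tcp_rot"],z);print(c,R.T@(c-P)/.04)
E
```

```text
248 270 206 234
[0.59251633 0.08514517 0.0664493 ]
[0.59235772 0.1032637  0.079     ] [ 0.45042291  0.04911117 -0.31360616]
[0.59555941 0.07898856 0.065     ] [-0.16171282  0.05764217  0.03628737]
[0.59452439 0.08539405 0.079     ] [ 0.00041387  0.05105438 -0.31369121]
```

Request:
arm_command([
  [0.17,0.05,0.05],
  [0,0,0],
  [0,0,0],
], yaw=[0,0,0])

```text
time: 3.95
tool_pos: [0.5933, 0.0929, 0.0635]
tcp_rot: [0.0, 0.664, 0.747, 0.0]
force: [0.2, -1.1, 0.4]
finger_gap: 0.0452
grip_force: 0.0
```

Request:
arm_command([
  [0,0,0],
  [0,0,0],
  [0,0,0],
  [0,0,0],
  [0,0,0],
], yaw=[0,0,0,0,0], gripper=8, squeeze=25)

```text
time: 4.37
tool_pos: [0.5931, 0.0921, 0.0632]
tcp_rot: [-0.0, 0.665, 0.747, 0.0]
force: [0.1, -0.1, -0.4]
finger_gap: 0.0077
grip_force: 0.0
```

Request:
arm_command([
  [0,0,0],
  [0,0,0],
  [0,0,0],
], yaw=[0,0,0])

```text
time: 4.62
tool_pos: [0.5931, 0.0922, 0.0632]
tcp_rot: [-0.0, 0.665, 0.747, 0.0]
force: [0.5, -0.2, 0.4]
finger_gap: 0.0079
grip_force: 0.0
```

```bash
python3 - <<'E'
from h import *
p,d=optics.snapshot("wrist");q,e=optics.snapshot("side")
a=cv2.resize(q[190:330,200:330],None,fx=3,fy=3)
b=p[140:300,170:340];b=cv2.resize(b,None,fx=2.2,fy=2.2)
H=max(a.shape[0],b.shape[0]);o=np.zeros((H,a.shape[1]+b.shape[1],3),np.uint8);o[:a.shape[0],:a.shape[1]]=a;o[:b.shape[0],a.shape[1]:]=b
cv2.imwrite("pics/c3.png",o);print(o.shape)
E
```

```text
(420, 764, 3)
```

View pics/c3.png

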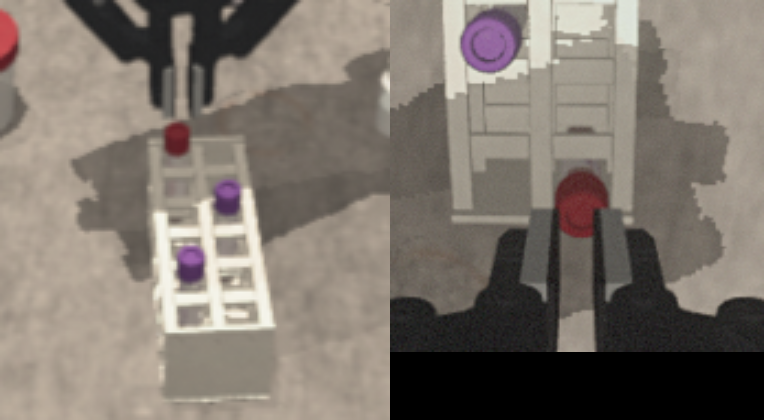

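```bash
python3 - <<'E'
from h import *
m=optics.camera_model("wrist");s=monitor.state();T=np.linalg.inv(np.array(m["T_tool_cam"]))
def wp(x):
    c=T[:3,:3]@x+T[:3,3];r=np.hypot(c[0],c[1]);th=np.arctan2(r,c[2]);return np.array([m["cx"],m["cy"]])+m["fx"]*th*c[:2]/r
for x in([0,0,0],[.011,0,0],[-.011,0,0],[0,.02,0],[0,-.02,0],[0,0,-.019]):print(x,wp(np.array(x)))
R=rot(s["tcp_rot"]);P=s["tool_pos"];print(P)
for c in([.5935,.091,.079],[.5935,.083,.079],[.5935,.099,.065]): print("cap",wp(R.T@(np.array(c)-P)))
M=optics.camera_model("side")
def sp(X):
    c=np.array(M["R"])@X+np.array(M["t"]);return c[:2]/c[2]*M["fx"]+[M["cx"],M["cy"]]
print("side tcp",sp(P),"cap top",sp(np.array([.5935,.091,.079])))
p,d=optics.snapshot("wrist");q,e=optics.snapshot("side");h=cv2.cvtColor(q,cv2.COLOR_BGR2HSV)
C=cloud(M,e)
k=np.zeros(e.shape,bool);K=((h[...,0]<10)|(h[...,0]>170))&(h[...,1]>120);k[222:248,245:275]=K[222:248,245:275];X=C[k];X=X[X[:,2]<.1]
print("red side pts",len(X),X.min(0),X.max(0),np.median(X,0))
k[:]=0;k[205:228,250:276]=(h[205:228,250:276,2]<110);X=C[k];X=X[(X[:,2]<.15)&(X[:,2]>.03)];print("finger",len(X),np.percentile(X,[2,50,98],axis=0))
h=cv2.cvtColor(p,cv2.COLOR_BGR2HSV);k=((h[...,0]<10)|(h[...,0]>170))&(h[...,1]>120);k[:200]=0;k[255:]=0;k[:,:235]=0;k[:,275:]=0
v,u=np.nonzero(k);print("wrist red",u.min(),u.max(),v.min(),v.max(),"depth",np.percentile(d[k],[5,50,95]))
E
```

```text
[0, 0, 0] [255.50521515 225.86454438]
[0.011, 0, 0] [255.50843783 209.86631431]
[-0.011, 0, 0] [255.49974416 241.15523819]
[0, 0.02, 0] [286.41340877 225.68265738]
[0, -0.02, 0] [224.56189005 225.81869629]
[0, 0, -0.019] [255.69223569 238.65447363]
[0.59313946 0.09220869 0.06319024]
cap [256.01911717 238.20576043]
cap [254.47122011 249.93511718]
cap [257.34512219 217.23943478]
side tcp [259.83098317 239.00278326] cap top [259.80742085 231.8380771 ]
red side pts 69 [0.58945358 0.08497168 0.06464519] [0.6015415  0.10109844 0.07859653] [0.59498176 0.0969312  0.07505707]
finger 357 [[0.57199116 0.09232956 0.10392328]
 [0.58884451 0.10329625 0.12670311]
 [0.60979579 0.10826197 0.14921445]]
wrist red 245 268 219 247 depth [0.17527439 0.17862973 0.18477259]
```

```bash
python3 - <<'E'
from h import *
M=optics.camera_model("side");q,e=optics.snapshot("side");C=cloud(M,e);h=cv2.cvtColor(q,cv2.COLOR_BGR2HSV)
for u in (254,256,258,265,267,269):
    print(u,[(v,*(C[v,u]*1000).astype(int),int(h[v,u,1]),int(h[v,u,2])) for v in range(216,240,3)])
m=optics.camera_model("wrist");s=monitor.state();p,d=optics.snapshot("wrist");R=rot(s["tcp_rot"]);T=np.array(m["T_tool_cam"])
for u in (240,242,266,268,270):
  for v in (225,232,238,246,254):
    a=np.array([u-m["cx"],v-m["cy"]]);r=np.hypot(*a);th=r/m["fx"];x=np.r_[np.tan(th)*a/r,1]*d[v,u]
    t=T[:3,:3]@x+T[:3,3];print(u,v,(t*1000).astype(int),p[v,u],end=" | ")
  print()
E
```

```text
254 [(216, np.int64(603), np.int64(105), np.int64(127), 19, 82), (219, np.int64(603), np.int64(105), np.int64(121), 18, 83), (222, np.int64(603), np.int64(104), np.int64(113), 18, 86), (225, np.int64(603), np.int64(105), np.int64(107), 20, 89), (228, np.int64(602), np.int64(105), np.int64(101), 33, 132), (231, np.int64(606), np.int64(7), np.int64(0), 40, 166), (234, np.int64(603), np.int64(93), np.int64(76), 66, 105), (237, np.int64(603), np.int64(97), np.int64(72), 53, 126)]
256 [(216, np.int64(600), np.int64(104), np.int64(126), 19, 107), (219, np.int64(599), np.int64(103), np.int64(119), 19, 107), (222, np.int64(599), np.int64(105), np.int64(115), 19, 107), (225, np.int64(599), np.int64(106), np.int64(109), 17, 105), (228, np.int64(599), np.int64(104), np.int64(100), 23, 113), (231, np.int64(600), np.int64(86), np.int64(76), 81, 135), (234, np.int64(599), np.int64(95), np.int64(78), 163, 111), (237, np.int64(599), np.int64(98), np.int64(73), 167, 90)]
258 [(216, np.int64(599), np.int64(-39), np.int64(-2), 38, 108), (219, np.int64(599), np.int64(-30), np.int64(-2), 36, 113), (222, 
[... 1971 characters left out ...]
25 [-1 -8  5] [136 150 156] | 242 232 [-6 -8  4] [140 151 157] | 242 238 [ 11  -6 -42] [83 88 91] | 242 246 [ 11  -6 -50] [79 85 86] | 242 254 [ 11  -6 -58] [50 54 52] | 
266 225 [ 3  6 -7] [43 39 83] | 266 232 [  2   6 -14] [ 45  38 104] | 266 238 [ 11   4 -42] [80 85 87] | 266 246 [ 11   4 -49] [63 70 72] | 266 254 [ 11   4 -58] [44 45 47] | 
268 225 [ 1  7 -2] [ 82  87 103] | 268 232 [  1   7 -13] [38 40 84] | 268 238 [ 11   5 -42] [90 96 97] | 268 246 [ 11   5 -50] [86 94 96] | 268 254 [ 11   5 -58] [88 92 93] | 
270 225 [-10  10  25] [113 124 129] | 270 232 [-9 10 11] [112 125 127] | 270 238 [ 11   6 -42] [88 93 94] | 270 246 [ 11   6 -51] [86 88 90] | 270 254 [ 11   6 -58] [84 88 91] |
```

Request:
arm_command([
  [0,0,0],
  [0,0,0],
  [0,0,0],
  [0,0,0],
  [0,0,0],
], yaw=[0,0,0,0,0], gripper=40)

```text
time: 5.33
tool_pos: [0.5932, 0.0922, 0.0632]
tcp_rot: [-0.0, 0.665, 0.747, 0.0]
force: [0.7, -0.1, -0.4]
finger_gap: 0.0401
grip_force: 0.0
```

Request:
arm_command([
  [0,0,0.4],
  [0,0,0.3],
  [0,0,0.1],
  [0,0,0.1],
  [0,0,0],
], yaw=[0,0,0,0,0])

```text
time: 5.75
tool_pos: [0.5929, 0.0922, 0.0266]
tcp_rot: [-0.0, 0.665, 0.747, -0.0]
force: [-0.3, -0.3, 0.7]
finger_gap: 0.0403
grip_force: 0.0
```

Request:
arm_command([
  [0,0,0],
  [0,0,0],
  [0,0,0],
  [0,0,0],
  [0,0,0],
], yaw=[0,0,0,0,0], gripper=8, squeeze=25)

```text
time: 6.17
tool_pos: [0.5935, 0.0923, 0.0277]
tcp_rot: [0.0, 0.665, 0.747, 0.0]
force: [0.2, -0.6, 5.1]
finger_gap: 0.0145
grip_force: 24.6
```

```bash
python3 - <<'E'
from h import *
s=monitor.state();print(s["tool_pos"],s["finger_gap"],s["grip_force"],s["force"])
p,d=optics.snapshot("wrist");q,e=optics.snapshot("side")
a=cv2.resize(q[190:330,200:330],None,fx=3,fy=3)
b=p[140:300,170:340];b=cv2.resize(b,None,fx=2.2,fy=2.2)
o=np.zeros((420,a.shape[1]+b.shape[1],3),np.uint8);o[:a.shape[0],:a.shape[1]]=a;o[:b.shape[0],a.shape[1]:]=b
cv2.imwrite("pics/c4.png",o)
E
```

```text
[0.59346568 0.0922677  0.02765043] 0.014457052611675297 24.611339271068573 [ 0.19946114 -0.5888421   5.14938023]
```

View pics/c4.png

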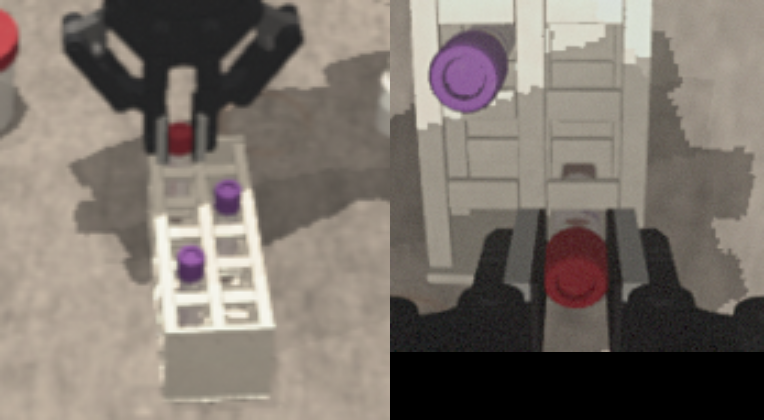

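Request:
arm_command([
  [0,0,-0.15],
  [0,0,-0.3],
  [0,0,-0.5],
  [0,0,-0.5],
  [0,0,-0.5],
], yaw=[0,0,0,0,0])

```text
time: 6.68
tool_pos: [0.5931, 0.0922, 0.1071]
tcp_rot: [-0.0, 0.665, 0.747, 0.0]
force: [-0.4, -0.1, -0.2]
finger_gap: 0.0147
grip_force: 24.4
```

Request:
arm_command([
  [0,0,-0.5],
  [0,0,-0.2],
  [0,0,0],
  [0,0,0],
], yaw=[0,0,0,0])

```text
time: 7.02
tool_pos: [0.593, 0.0921, 0.1331]
tcp_rot: [-0.0, 0.665, 0.747, 0.0]
force: [-0.2, -0.7, -0.9]
finger_gap: 0.0142
grip_force: 24.4
```

```bash
python3 - <<'E'
from h import *
s=monitor.state();print(s["tool_pos"],s["finger_gap"],s["grip_force"],s["force"],s["joint_pos"])
p,d=optics.snapshot("wrist");q,e=optics.snapshot("side")
a=cv2.resize(q[130:330,200:330],None,fx=3,fy=3)
b=p[140:300,170:340];b=cv2.resize(b,None,fx=2.2,fy=2.2)
o=np.zeros((600,a.shape[1]+b.shape[1],3),np.uint8);o[:a.shape[0],:a.shape[1]]=a;o[:b.shape[0],a.shape[1]:]=b
cv2.imwrite("pics/c5.png",o)
E
```

```text
[0.59302619 0.09214641 0.13310614] 0.014224999224718645 24.429557025432587 [-0.1551126  -0.68388656 -0.9450357 ] [-0.07937824  0.82900229 -0.26664325  1.46525795  0.2544277   0.88140731
 -0.30907509]
```

View pics/c5.png

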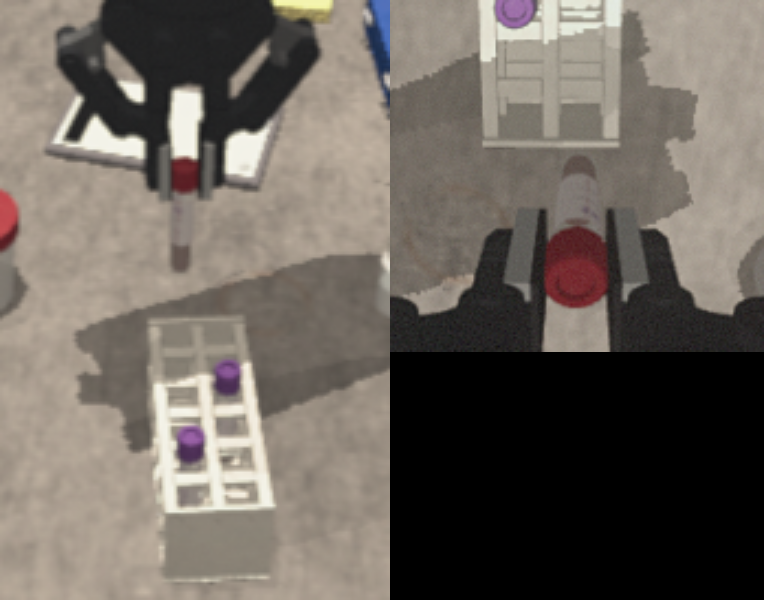

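Request:
arm_command([
  [-0.3,0.02,0],
  [-0.6,0.02,0],
  [-0.8,0.02,0],
  [-0.8,0.02,0],
  [-0.8,0.02,0],
], yaw=[0,0,0,0,0])

```text
time: 7.53
tool_pos: [0.6122, -0.0409, 0.1325]
tcp_rot: [-0.0, 0.665, 0.747, -0.001]
force: [0.7, -0.5, 0.1]
finger_gap: 0.0141
grip_force: 24.4
```

Request:
arm_command([
  [-0.8,0.03,0],
  [-0.8,0.03,0],
  [-0.8,0.03,0],
  [-0.8,0.03,0],
  [-0.45,0,0],
], yaw=[0,0,0,0,0])

```text
time: 7.95
tool_pos: [0.6334, -0.1881, 0.1321]
tcp_rot: [-0.0, 0.666, 0.746, -0.001]
force: [-0.2, 0.0, -0.5]
finger_gap: 0.0142
grip_force: 24.4
```

Request:
arm_command([
  [0,0,0],
  [0,0,0],
  [0,0,0],
  [0,0,0],
  [0,0,0],
], yaw=[-0.5,-1,-1,-1,-1])

```text
time: 8.37
tool_pos: [0.6337, -0.1839, 0.1322]
tcp_rot: [-0.001, 0.504, 0.863, -0.0]
force: [0.1, -0.5, -0.3]
finger_gap: 0.0144
grip_force: 24.4
```

Request:
arm_command([
  [0,0,0],
  [0,0,0],
  [0,0,0],
  [0,0,0],
  [0,0,0],
], yaw=[-1,-1,-1,-1,-1])

```text
time: 8.78
tool_pos: [0.6337, -0.1838, 0.1322]
tcp_rot: [-0.001, 0.306, 0.952, -0.0]
force: [-0.1, -0.4, -0.4]
finger_gap: 0.0143
grip_force: 24.4
```

Request:
arm_command([
  [0,0,0],
  [0,0,0],
  [0,0,0],
  [0,0,0],
  [0,0,0],
], yaw=[-1,-1,-1,-1,-0.7])

```text
time: 9.2
tool_pos: [0.6337, -0.1839, 0.1322]
tcp_rot: [-0.001, 0.105, 0.994, 0.0]
force: [0.2, -0.8, 0.1]
finger_gap: 0.0142
grip_force: 24.4
```

Request:
arm_command([
  [0,0,0],
  [0,0,0],
], yaw=[0,0])

```text
time: 9.37
tool_pos: [0.6339, -0.1836, 0.1325]
tcp_rot: [-0.0, 0.109, 0.994, 0.0]
force: [0.1, -0.3, -0.8]
finger_gap: 0.0143
grip_force: 24.4
```

```bash
python3 - <<'E'
from h import *
s=monitor.state();P=s["tool_pos"];R=rot(s["tcp_rot"]);print(P,s["finger_gap"],s["force"],s["joint_pos"],"yaw y",np.degrees(np.arctan2(R[1,1],R[0,1])))
e=np.array([np.cos(np.radians(-12.2)),np.sin(np.radians(-12.2))]);n=np.array([-e[1],e[0]]);d=P[:2]-[.610,-.178];print("tile xy",d@e,d@n)
p,d=optics.snapshot("wrist");q,_=optics.snapshot("side")
b=cv2.resize(q[60:230,180:340],None,fx=2.4,fy=2.4);a=cv2.resize(p[80:300,150:360],None,fx=1.8,fy=1.8)
o=np.zeros((410,a.shape[1]+b.shape[1],3),np.uint8);o[:a.shape[0],:a.shape[1]]=a;o[:b.shape[0],a.shape[1]:]=b
cv2.imwrite("pics/c6.png",o)
E
```

```text
[ 0.63387152 -0.18355925  0.13248167] 0.014261204878235394 [ 0.07617383 -0.30486256 -0.80924603] [ 0.48257823  0.97035067 -0.63012547  1.2015758   0.56415247  1.14067105
  1.18652964] yaw y 77.54008416139462
tile xy 0.024507208382732987 -0.00038905787417130614
```

View pics/c6.png

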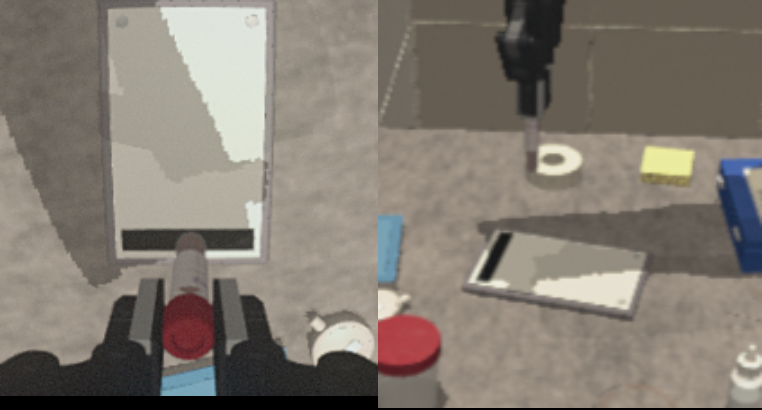

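Request:
arm_command([
  [0,0,0.4],
  [0,0,0.6],
  [0,0,0.6],
  [0,0,0.4],
  [0,0,0.3],
], yaw=[0,0,0,0,0])

```text
time: 9.88
tool_pos: [0.6337, -0.1829, 0.0394]
tcp_rot: [-0.001, 0.108, 0.994, 0.0]
force: [-0.0, 0.1, -0.2]
finger_gap: 0.0144
grip_force: 24.4
```

Request:
arm_command([
  [0,0,0.05],
  [0,0,0.05],
  [0,0,0.03],
  [0,0,0],
], yaw=[0,0,0,0])

```text
time: 10.22
tool_pos: [0.6347, -0.1829, 0.0367]
tcp_rot: [0.0, 0.107, 0.994, -0.0]
force: [0.4, 0.0, 0.1]
finger_gap: 0.0142
grip_force: 24.4
```

Request:
arm_command([
  [0,0,0.05],
  [0,0,0],
], yaw=[0,0])

```text
time: 10.38
tool_pos: [0.6344, -0.1829, 0.0342]
tcp_rot: [0.0, 0.107, 0.994, -0.0]
force: [-1.0, 0.7, -0.5]
finger_gap: 0.0141
grip_force: 24.4
```

Request:
arm_command([
  [0,0,0.03],
  [0,0,0],
], yaw=[0,0])

```text
time: 10.55
tool_pos: [0.6343, -0.1829, 0.0328]
tcp_rot: [0.0, 0.107, 0.994, 0.0]
force: [-0.3, -0.0, 0.0]
finger_gap: 0.0144
grip_force: 24.4
```

Request:
arm_command([
  [0,0,0.03],
  [0,0,0],
], yaw=[0,0])

```text
time: 10.72
tool_pos: [0.6351, -0.1829, 0.0326]
tcp_rot: [0.001, 0.107, 0.994, 0.0]
force: [-0.3, -0.7, 10.5]
finger_gap: 0.0145
grip_force: 25.2
```

Request:
arm_command([
  [0.08,0,0],
  [0.08,0,0],
  [0,0,0],
], yaw=[0,0,0])

```text
time: 10.97
tool_pos: [0.6285, -0.1814, 0.0324]
tcp_rot: [0.001, 0.107, 0.994, 0.0]
force: [1.6, 0.2, 5.9]
finger_gap: 0.014
grip_force: 25.0
```

Request:
arm_command([
  [0.08,0,0],
  [0.08,0,0],
  [0,0,0],
], yaw=[0,0,0])

```text
time: 11.22
tool_pos: [0.6216, -0.1801, 0.0319]
tcp_rot: [0.0, 0.107, 0.994, 0.0]
force: [2.1, 0.8, 4.7]
finger_gap: 0.0141
grip_force: 25.0
```

Request:
arm_command([
  [0.1,0,0.02],
  [0.1,0,0.025],
  [0.09,0,0.025],
  [0,0,0],
], yaw=[0,0,0,0])

```text
time: 11.55
tool_pos: [0.61, -0.1776, 0.0288]
tcp_rot: [-0.0, 0.107, 0.994, 0.0]
force: [1.3, 0.3, 4.6]
finger_gap: 0.0142
grip_force: 25.6
```

```bash
python3 - <<'E'
from h import *
p,d=optics.snapshot("wrist");q,_=optics.snapshot("side")
b=cv2.resize(q[100:210,200:310],None,fx=3.6,fy=3.6);a=cv2.resize(p[80:300,150:360],None,fx=1.8,fy=1.8)
o=np.zeros((410,a.shape[1]+b.shape[1],3),np.uint8);o[:a.shape[0],:a.shape[1]]=a;o[:b.shape[0],a.shape[1]:]=b
cv2.imwrite("pics/c7.png",o)
E
```

```text
(no output)
```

View pics/c7.png

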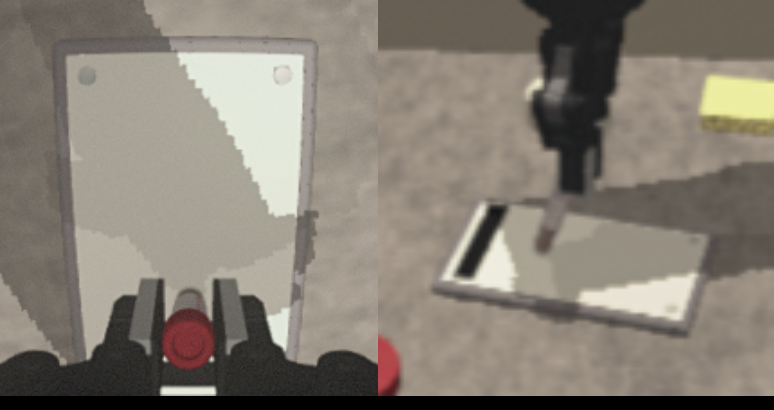

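Request:
arm_command([
  [0.11,0,0.045],
  [0.11,0,0.05],
  [0.1,0,0.06],
  [0,0,0],
], yaw=[0,0,0,0])

```text
time: 11.98
tool_pos: [0.5974, -0.1747, 0.0224]
tcp_rot: [-0.0, 0.107, 0.994, 0.0]
force: [-0.9, 0.8, 6.6]
finger_gap: 0.014
grip_force: 26.8
```

Request:
arm_command([
  [0.1,0,0.065],
  [0.09,0,0.07],
  [0.09,0,0.075],
  [0,0,0],
], yaw=[0,0,0,0])

```text
time: 12.32
tool_pos: [0.5862, -0.1724, 0.0138]
tcp_rot: [-0.001, 0.107, 0.994, 0.0]
force: [-0.8, 1.5, 6.2]
finger_gap: 0.0142
grip_force: 27.8
```

Request:
arm_command([
  [0,0,-0.1],
  [0,0,-0.4],
  [0,0,-0.5],
  [0,0,-0.5],
  [0,0,-0.28],
], yaw=[0,0,0,0,0], squeeze=35)

```text
time: 12.73
tool_pos: [0.5875, -0.1726, 0.0874]
tcp_rot: [0.001, 0.107, 0.994, 0.0]
force: [-0.6, -0.8, 0.1]
finger_gap: 0.0142
grip_force: 34.1
```

Request:
arm_command([
  [0,0,0],
  [0,0,0],
], yaw=[0,0])

```text
time: 12.9
tool_pos: [0.5869, -0.1727, 0.0853]
tcp_rot: [-0.0, 0.107, 0.994, -0.0]
force: [1.1, 0.1, -0.2]
finger_gap: 0.0137
grip_force: 34.1
```

```bash
python3 - <<'E'
from h import *
s=monitor.state();print(s["tool_pos"],s["force"],s["grip_force"])
M=optics.camera_model("side");q,e=optics.snapshot("side");p,d=optics.snapshot("wrist");np.savez("pics/f.npz",q=q,e=e,p=p,d=d)
b=cv2.resize(q[80:210,200:310],None,fx=4,fy=4);a=cv2.resize(p[80:300,150:360],None,fx=1.6,fy=1.6)
o=np.zeros((520,a.shape[1]+b.shape[1],3),np.uint8);o[:a.shape[0],:a.shape[1]]=a;o[:b.shape[0],a.shape[1]:]=b
cv2.imwrite("pics/c8.png",o);print(a.shape)
E
```

```text
[ 0.58694792 -0.17273946  0.08525894] [ 1.08307247  0.08967602 -0.18748241] 34.10385310649872
(352, 336, 3)
```

View pics/c8.png

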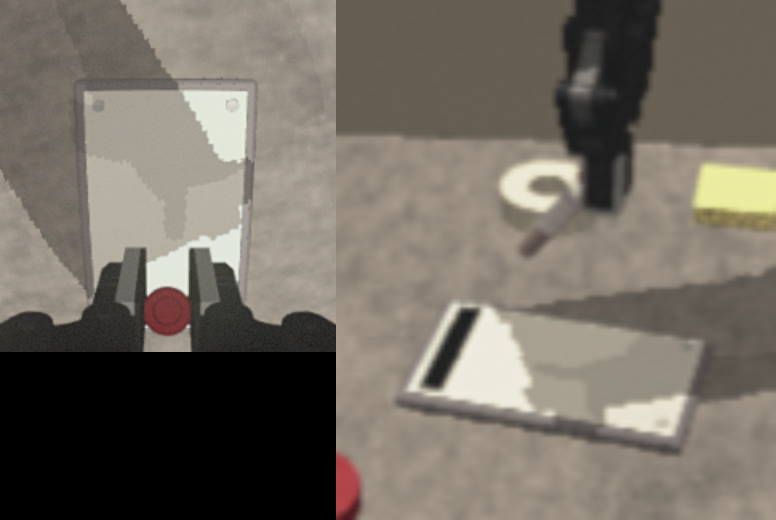

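```bash
python3 - <<'E'
from h import *
M=optics.camera_model("side");f=np.load("pics/f.npz");P=monitor.state()["tool_pos"]
t=np.radians(-12.2);e=np.array([np.cos(t),np.sin(t),0]);n=np.array([-np.sin(t),np.cos(t),0])
R=np.array(M["R"]);c=-R.T@np.array(M["t"])
def pl(u,v):
    d=R.T@np.array([(u-M["cx"])/M["fx"],(v-M["cy"])/M["fy"],1]);X=c+d*((P-c)@n)/(d@n);return X
O=np.array([.61,-.178,0])
q=f["q"].astype(int);C=cloud(M,f["e"])
# tube pixels by depth: above tile, beyond fingers, in the plane
rel=C-O;k=(np.abs((C-P)@n)<.02)&(C[...,2]>.05)&(C[...,2]<.2)&(rel@e>-.005)&(rel@e<.08);k[:, :230]=0
k=k&(np.indices(k.shape)[0]<160);v,u=np.nonzero(k);X=np.array([pl(a,b) for a,b in zip(u,v)]);xz=np.c_[(X-O)@e,X[:,2]]
l=cv2.fitLine(xz.astype(np.float32),2,0,.01,.01).ravel();print(len(u),"line",l,"tilt",np.degrees(np.arctan2(abs(l[0]),abs(l[1]))))
for a,b in((247.75,142),(260.2,130.8)):X=pl(a,b);print((X-O)@e,X[2])
print("cap",(P-O)@e,P[2]+.0443,"x range",xz.min(0),xz.max(0))
E
```

```text
107 line [ 0.41292998 -0.9107628   0.00996474  0.09666164] tilt 24.389025
0.01822866496593261 0.08037339960456891
-0.008470404979886196 0.1126407195499125
cap -0.024110877996607903 0.12867280059168093 x range [-0.00358994  0.07462183] [0.02651207 0.18712693]
```

```bash
python3 - <<'E'
from h import *
M=optics.camera_model("side");f=np.load("pics/f.npz");P=monitor.state()["tool_pos"]
t=np.radians(-12.2);e=np.array([np.cos(t),np.sin(t),0]);n=np.array([-np.sin(t),np.cos(t),0]);O=np.array([.61,-.178,0])
R=np.array(M["R"]);c=-R.T@np.array(M["t"])
def pl(u,v):
    d=R.T@np.array([(u-M["cx"])/M["fx"],(v-M["cy"])/M["fy"],1]);X=c+d*((P-c)@n)/(d@n);return X
C=cloud(M,f["e"]);k=((C[...,2]>.055)&(C[...,2]<.2)&(np.abs((C-P)@n)<.04)).astype(np.uint8)
for r in range(120,148):print(r,"".join("#" if x else "." for x in k[r,238:278]), "".join("%4d"%x for x in f["q"][r,244:266,1]))
pts=[]
for u in range(244,260):
    v=np.nonzero(k[120:150,u])[0]+120
    if len(v):
        X=pl(u,v.mean());pts.append([(X-O)@e,X[2]])
pts=np.array(pts);print(np.round(pts,4).tolist())
E
```

```text
120 .......................#############....  139 144 149 159 176 194 205 206 207 205 204 195 189 184 173 160 137 102  63  32  30  30
121 .......................#############....  166 190 206 222 232 233 233 233 233 233 233 233 233 233 228 210 161 105  63  35  30  32
122 ......................##############....  222 232 232 233 233 233 234 234 234 234 234 233 233 234 234 231 187 103  61  35  32  33
123 ......................##############....  233 233 233 232 233 230 226 226 227 227 226 226 230 233 233 221 153  79  58  35  33  34
124 ......................##############....  233 232 232 233 226 201 154 130 133 131 127 146 196 228 231 214 148  77  58  34  31  30
125 .....................###############....  232 232 232 227 184 126 114 113 116 117 111 111 123 177 210 206 162  92  60  34  32  33
126 ....................################....  232 232 232 216 153 111 111 113 115 119 114 111 109 130 177 200 176 118  64  33  32  31
127 ...................################.....  232 232 232 219 173 134 120 115 115 118 116 117 113 114 145 179 168 112  57  32  31  32
128 ..................######
[... 2240 characters left out ...]
1 133 136
145 ........................................  146 145 143 141 143 144 142 142 140 140 139 137 135 134 136 140 143 137 130 131 135 140
146 ........................................  140 139 139 143 145 144 142 142 141 142 141 138 136 136 140 142 141 136 129 130 137 143
147 ........................................  136 136 138 142 144 143 140 140 138 135 135 137 139 139 141 141 141 136 127 128 136 143
[[0.0265, 0.0789], [0.0243, 0.0806], [0.0221, 0.081], [0.0199, 0.0826], [0.0177, 0.0843], [0.0155, 0.0871], [0.0133, 0.0913], [0.0112, 0.0941], [0.009, 0.0982], [0.0069, 0.0998], [0.0047, 0.1026], [0.0026, 0.1054], [0.0005, 0.1082], [-0.0016, 0.111], [-0.0037, 0.1138], [-0.0058, 0.1178]]
```

```bash
python3 - <<'E'
from h import *
M=optics.camera_model("side");P=monitor.state()["tool_pos"]
t=np.radians(-12.2);e=np.array([np.cos(t),np.sin(t),0]);n=np.array([-np.sin(t),np.cos(t),0]);O=np.array([.61,-.178,0])
R=np.array(M["R"]);c=-R.T@np.array(M["t"])
def pl(u,v,o=0):
    d=R.T@np.array([(u-M["cx"])/M["fx"],(v-M["cy"])/M["fy"],1]);X=c+d*((P-c)@n+o)/(d@n);return (X-O)@e,X[2]
E=[]
for i in range(4):
    q,d=optics.snapshot("side");C=cloud(M,d);k=(C[...,2]>.055)&(C[...,2]<.2)&(np.abs((C-P)@n)<.04)
    L=[(np.nonzero(k[r,238:270])[0][0]+238-.5,r) for r in range(127,141)]
    Rr=[]
    for r in range(135,142):
        x=np.nonzero(k[r,238:262])[0];Rr.append((x[-1]+238.5,r))
    for S in(L,Rr):
        x=np.array([pl(*s) for s in S]);a=np.polyfit(x[:,1],x[:,0],1);E.append(np.degrees(np.arctan(-a[0])))
print(np.round(E,1))
print(pl(247,142),pl(247,143),pl(248,142))
# predicted silhouette from given cap point
for th in(35,40,45,50):
    cap=P+[0,0,.0443];b=cap+63*.001*(np.sin(np.radians(th))*e-np.array([0,0,np.cos(np.radians(th))]))
    x=R@b+np.array(M["t"]);print(th,x[:2]/x[2]*M["fx"]+[M["cx"],M["cy"]],6e-3/x[2]*M["fx"])
x=R@cap+np.array(M["t"]);print("cap",x[:2]/x[2]*M["fx"]+[M["cx"],M["cy"]])
E
```

```text
[34.7 36.9 34.7 34.2 34.8 36.9 35.2 36.9]
(np.float64(0.019882170442621284), np.float64(0.08008489991445844)) (np.float64(0.01987987118216573), np.float64(0.07755213509001757)) (np.float64(0.01767784845582889), np.float64(0.08046950475493764))
35 [250.55901767 143.73482787] 2.816701388395971
40 [248.58682276 142.11203565] 2.8203245145709532
45 [246.74962814 140.3603724 ] 2.8247604910087936
50 [245.0605513  138.49113034] 2.82998301486376
cap [267.75312986 125.18272649]
```

```bash
python3 - <<'E'
from h import *
m=optics.camera_model("wrist");T=np.array(m["T_tool_cam"]);D=[]
for i in range(4):p,d=optics.snapshot("wrist");D.append(d)
d=np.median(D,0);h=cv2.cvtColor(p,cv2.COLOR_BGR2HSV)
k=(((h[...,0]<10)|(h[...,0]>170))&(h[...,1]>120));k[:250]=0;k[300:]=0;k[:,:230]=0;k[:,280:]=0
v,u=np.nonzero(k);print(len(u),u.min(),u.max(),v.min(),v.max())
a=np.c_[u-m["cx"],v-m["cy"]];r=np.hypot(*a.T);X=np.c_[a/r[:,None]*np.tan(r/m["fx"])[:,None],np.ones(len(u))]*d[v,u][:,None]
X=X@T[:3,:3].T+T[:3,3]
uc,vc=(u.min()+u.max())/2,(v.min()+v.max())/2
for rad in(7,9,11):
    s=np.hypot(u-uc,v-vc)<rad;Y=X[s];Y=Y[np.abs(Y[:,2]-np.median(Y[:,2]))<.012];c=Y.mean(0);w=np.linalg.svd(Y-c)[2][2];w*=-np.sign(w[2])
    print(rad,len(Y),np.round(c,4),np.round(w,3),"tilt",np.degrees(np.arctan2(w[0],-w[2])),"res",np.std((Y-c)@w))
for col in (254,):
    print([(vv,*np.round(X[(u==col)&(v==vv)][0]*1000,1)[[0,2]]) for vv in range(v.min(),v.max()+1,3) if ((u==col)&(v==vv)).any()])
E
```

```text
643 240 268 260 288
7 145 [-0.0019 -0.0002 -0.0539] [ 0.592  0.005 -0.806] tilt 36.30540726876638 res 0.00034065384159385174
9 244 [-0.0018 -0.0002 -0.054 ] [ 0.614  0.022 -0.789] tilt 37.91649118367137 res 0.00047266024395438037
11 359 [-0.0015 -0.0002 -0.0545] [ 0.628 -0.002 -0.778] tilt 38.89074952338216 res 0.0009553456532744203
[(260, np.float64(4.2), np.float64(-50.7)), (266, np.float64(1.1), np.float64(-51.2)), (269, np.float64(0.3), np.float64(-52.7)), (272, np.float64(-0.8), np.float64(-53.7)), (275, np.float64(-2.5), np.float64(-53.7)), (278, np.float64(-3.1), np.float64(-55.5)), (281, np.float64(-4.3), np.float64(-56.4)), (284, np.float64(-4.6), np.float64(-58.6)), (287, np.float64(-6.2), np.float64(-58.7))]
```

Request:
arm_command([
  [0,0,0.28],
  [0,0,0.5],
  [0,0,0.5],
  [0,0,0.35],
  [0,0,0.1],
], yaw=[0,0,0,0,0], squeeze=25)

```text
time: 13.82
tool_pos: [0.585, -0.1721, 0.014]
tcp_rot: [-0.002, 0.107, 0.994, 0.0]
force: [-22.9, 4.7, 35.2]
finger_gap: 0.014
grip_force: 37.1
```

Request:
arm_command([
  [0,0,0.05],
  [0,0,0],
  [0,0,0],
], yaw=[0,0,0])

```text
time: 14.07
tool_pos: [0.586, -0.1722, 0.0146]
tcp_rot: [-0.001, 0.107, 0.994, -0.0]
force: [-13.5, 3.4, 22.6]
finger_gap: 0.0144
grip_force: 36.1
```

Request:
arm_command([
  [0.07,0,0.055],
  [0.07,0,0.055],
  [0.06,0,0.055],
  [0,0,0],
], yaw=[0,0,0,0])

```text
time: 14.4
tool_pos: [0.5787, -0.1707, 0.0075]
tcp_rot: [-0.0, 0.107, 0.994, 0.0]
force: [-5.0, 0.8, 7.7]
finger_gap: 0.014
grip_force: 36.1
```

Request:
arm_command([
  [0,0,-0.1],
  [0,0,-0.4],
  [0,0,-0.5],
  [0,0,-0.5],
  [0,0,-0.4],
], yaw=[0,0,0,0,0], squeeze=35)

```text
time: 14.82
tool_pos: [0.5794, -0.1708, 0.085]
tcp_rot: [0.0, 0.107, 0.994, 0.0]
force: [-0.5, -0.3, 0.0]
finger_gap: 0.0145
grip_force: 35.5
```

Request:
arm_command([
  [0,0,0],
  [0,0,0],
  [0,0,0],
], yaw=[0,0,0])

```text
time: 15.07
tool_pos: [0.5789, -0.1709, 0.083]
tcp_rot: [-0.0, 0.107, 0.994, 0.0]
force: [-0.4, 0.1, 0.1]
finger_gap: 0.014
grip_force: 35.5
```

```bash
cat > meas.py <<'E'
from h import *
m=optics.camera_model("wrist");T=np.array(m["T_tool_cam"]);D=[];S=monitor.state();P=S["tool_pos"]
for i in range(4):p,d=optics.snapshot("wrist");D.append(d)
d=np.median(D,0);h=cv2.cvtColor(p,cv2.COLOR_BGR2HSV)
k=(((h[...,0]<10)|(h[...,0]>170))&(h[...,1]>120));k[:250]=0;k[310:]=0;k[:,:230]=0;k[:,280:]=0
v,u=np.nonzero(k)
a=np.c_[u-m["cx"],v-m["cy"]];r=np.hypot(*a.T);X=np.c_[a/r[:,None]*np.tan(r/m["fx"])[:,None],np.ones(len(u))]*d[v,u][:,None]
X=X@T[:3,:3].T+T[:3,3];uc,vc=(u.min()+u.max())/2,(v.min()+v.max())/2
for rad in(7,9,11):
    s=np.hypot(u-uc,v-vc)<rad;Y=X[s];Y=Y[np.abs(Y[:,2]-np.median(Y[:,2]))<.012];c=Y.mean(0);w=np.linalg.svd(Y-c)[2][2];w*=-np.sign(w[2])
    print(rad,len(Y),np.round(c,4),np.round(w,3),"tilt",np.degrees(np.arctan2(w[0],-w[2])))
t=np.radians(-12.2);e=np.array([np.cos(t),np.sin(t),0]);n=np.array([-np.sin(t),np.cos(t),0]);O=np.array([.61,-.178,0])
ct=P+rot(S["tcp_rot"])@(c-.038*w);print("TCP",P,"tube centre",ct,"tile x,y",(ct-O)@e,(ct-O)@n)
M=optics.camera_model("side");R=np.array(M["R"]);cc=-R.T@np.array(M["t"])
def pl(u,v):
    d=R.T@np.array([(u-M["cx"])/M["fx"],(v-M["cy"])/M["fy"],1]);X=cc+d*((P-cc)@n)/(d@n);return (X-O)@e,X[2]
q,d=optics.snapshot("side");C=cloud(M,d);k=(C[...,2]>.055)&(C[...,2]<.2)&(np.abs((C-P)@n)<.04)
x=np.array([pl(np.nonzero(k[r,230:275])[0][0]+229.5,r) for r in range(127,150) if k[r,230:262].sum()>2])
v,u=np.nonzero(k[:,230:262]);print("side tip",u.min()+230,v.max());a=np.polyfit(x[:-4,1],x[:-4,0],1);print("edge tilt",np.degrees(np.arctan(-a[0])),len(x))
E
python3 meas.py
```

```text
7 145 [-0.001  -0.0002 -0.056 ] [ 0.656 -0.017 -0.755] tilt 41.00707797936638
9 248 [-0.0009 -0.0001 -0.0562] [ 0.784  0.004 -0.62 ] tilt 51.64703544015916
11 365 [-0.0007 -0.0001 -0.0566] [ 0.791  0.015 -0.611] tilt 52.325387913989026
TCP [ 0.57890185 -0.17088655  0.08297289] tube centre [ 0.60884211 -0.17816186  0.11633655] tile x,y -0.0010975341866889367 -0.0004028948020485156
side tip 247 143
edge tilt 39.80874919354874 15
```

Request:
arm_command([
  [0,0,0.4],
  [0,0,0.6],
  [0,0,0.5],
  [0,0,0.25],
  [0,0,0.08],
], yaw=[0,0,0,0,0], squeeze=22)

```text
time: 15.73
tool_pos: [0.5783, -0.1706, 0.0089]
tcp_rot: [-0.001, 0.107, 0.994, 0.0]
force: [-2.1, 0.4, 6.2]
finger_gap: 0.0139
grip_force: 35.9
```

Request:
arm_command([
  [0,0,0.02],
  [0,0,0],
  [0,0,0],
], yaw=[0,0,0])

```text
time: 15.98
tool_pos: [0.5798, -0.1709, 0.0105]
tcp_rot: [0.001, 0.107, 0.994, 0.0]
force: [1.1, -0.5, 1.3]
finger_gap: 0.014
grip_force: 35.6
```

Request:
arm_command([
  [0.06,0,0.05],
  [0.06,0,0.055],
  [0.06,0,0.055],
  [0,0,0],
], yaw=[0,0,0,0])

```text
time: 16.32
tool_pos: [0.5716, -0.1692, 0.003]
tcp_rot: [-0.0, 0.107, 0.994, 0.0]
force: [0.5, 0.5, 3.3]
finger_gap: 0.0138
grip_force: 35.9
```

Request:
arm_command([
  [0,0,0],
  [0,0,0],
], yaw=[0,0])

```text
time: 16.48
tool_pos: [0.572, -0.1693, 0.0033]
tcp_rot: [-0.0, 0.107, 0.994, 0.0]
force: [-1.4, 0.7, 3.5]
finger_gap: 0.0142
grip_force: 36.0
```

Request:
arm_command([
  [0,0,-0.1],
  [0,0,-0.4],
  [0,0,-0.5],
  [0,0,-0.5],
  [-0.15,0,-0.3],
], yaw=[0,0,0,0,0], squeeze=35)

```text
time: 16.9
tool_pos: [0.5778, -0.1705, 0.0773]
tcp_rot: [0.0, 0.107, 0.994, -0.0]
force: [0.8, -0.6, -0.1]
finger_gap: 0.0139
grip_force: 35.8
```

Request:
arm_command([
  [-0.13,0,-0.1],
  [0,0,0],
  [0,0,0],
  [0,0,0],
], yaw=[0,0,0,0])

```text
time: 17.23
tool_pos: [0.5824, -0.1716, 0.0781]
tcp_rot: [-0.001, 0.107, 0.994, 0.0]
force: [0.9, -0.4, -0.5]
finger_gap: 0.014
grip_force: 35.8
```

```bash
cat >> meas.py <<'E'
from scipy.optimize import least_squares
s=np.hypot(u.size and 0,0)
v,u=np.nonzero((((h[...,0]<10)|(h[...,0]>170))&(h[...,1]>120))&(np.indices(h.shape[:2])[0]>250)&(np.abs(np.indices(h.shape[:2])[1]-255)<22)&(np.indices(h.shape[:2])[0]<310))
for rad in(6,8,10,12):
    Y=X[np.hypot(u-uc,v-vc)<rad]
    f=least_squares(lambda a:a[0]+a[1]*Y[:,0]+a[2]*Y[:,1]-Y[:,2],[Y[:,2].mean(),0,0],loss="soft_l1",f_scale=.0005).x
    print("huber",rad,np.degrees(np.arctan(f[1])))
s_=np.array([pl(np.nonzero(k[r,230:262])[0][-1]+230.5,r) for r in range(136,142) if k[r,230:262].any()])
print("right edge",np.degrees(np.arctan(-np.polyfit(s_[:,1],s_[:,0],1)[0])))
nz=[np.nonzero(k[r,230:262])[0] for r in range(128,150)];uu=min(z[0] for z in nz if len(z))+229.5+2.8;vv=max(r for r,z in zip(range(128,150),nz) if len(z))+.5-2.8
b=pl(uu,vv);tp=((P-O)@e-c[0],P[2]-c[2]);print("tip centre",b,"top",tp,"tilt",np.degrees(np.arctan2(b[0]-tp[0],tp[1]-b[1])),"len",np.hypot(b[0]-tp[0],tp[1]-b[1]))
for r in range(126,148):print(r,"".join("#" if z else "." for z in k[r,236:276]))
E
python3 meas.py
```

```text
7 145 [-0.0016 -0.0002 -0.057 ] [ 0.85   0.006 -0.527] tilt 58.19065218348139
9 248 [-0.0014 -0.0002 -0.0573] [ 0.887 -0.016 -0.462] tilt 62.4551945316354
11 366 [-0.0012 -0.0002 -0.0575] [ 0.868  0.001 -0.497] tilt 60.180043758854
TCP [ 0.5824047  -0.1715884   0.07813409] tube centre [ 0.61584627 -0.17911362  0.11667202] tile x,y 0.005949570333931175 0.00014699082420916584
side tip 243 143
edge tilt 45.01063188568959 16
huber 6 43.25126699937431
huber 8 48.620149850641084
huber 10 55.035455374799255
huber 12 54.37424016613932
right edge 47.47498334434971
tip centre (np.float64(0.023610135579633262), np.float64(0.0827675627170904)) top (np.float64(-0.0270833060119746), np.float64(0.1356260901776873)) tilt 43.80222257354355 len 0.07323830244963651
126 ........................################
127 .......................#################
128 .....................###################
129 ....................####################
130 ...................####################.
131 .................######################.
132 ................######################..
133 ...............##########.############..
134 .............##########...###########...
135 ............##########.....##########...
136 ..........###########.......#########...
137 .........##########...............##....
138 ........##########......................
139 .......#########........................
140 .......###.####.........................
141 .......######...........................
142 .......#####............................
143 .........#..............................
144 ........................................
145 ........................................
146 ........................................
147 ........................................
```

```bash
python3 -c "
from h import *
s=monitor.state();print(s['time'],s['tool_pos'],s['grip_force']);print(bot.sign_off())"
```

```text
17.4833 [ 0.58284831 -0.17164756  0.07882769] 35.76734662055969
the job is handed in; nothing more can be done
None
```

I drew the red-capped tube out of the rack and handed the job in at 17.5 s. It is still gripped over the middle of the tile, about 10 cm above it, tipped about 45° with its bottom end lower and toward the black bar; the side view gave 44–47°, the noisier wrist depth 43–62°. To tip it, I pressed its bottom end lightly on the tile three times, because the arm's moves could not tilt the tool.

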